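# Free a cocked plug-in module from its bench cradle

### The arm

A 6-joint arm with a two-finger parallel gripper is mounted at the origin on the work surface. World frame = base frame: x ahead of the robot, y to its left, z up, the work surface at z = 0. Lengths are in m, angles in rad, forces in N, time in s.
With the tool pointing down it reaches from about 0.3 to 0.85 m from the base axis. Payload 4.2 kg.
Tool frame: the origin (TCP) lies on the centre line of the jaws, within the pads' length; the fingertips stand 8 mm ahead of it and the grasp point (between the pads) lies 11 mm behind it; x points along the fingers, y is the direction in which the jaws open and shut, and the axes are right-handed (so a half turn about x gives the same grasp; the last joint's range is limited). The gripper opens to 91 mm and grips with 3 to 60 N. Pads are 32 mm wide; open, the fingers measure 118 mm over their backs; the gripper's body (76 mm by 178 mm) begins 60 mm behind the grasp point.
Start: joints at [-1.281, 0.32, 1.565, -0, 1.257, -0.02], TCP at [0.175, -0.548, 0.222] pointing down, gripper open.
Joint ranges: [-3.11, 3.11], [-0.84, 2.01], [0.21, 2.61], [-1.34, 4.49], [0.05, 2.63], [-2.56, 2.56]. Speed limits (rad/s): [2.57, 2.57, 3.14, 3.14, 3.14, 3.14].

### API

Orientations are given as [roll, pitch, yaw] about the fixed x, y, z axes, in that order (R = Rz(yaw) Ry(pitch) Rx(roll)).
In Python, from bench import robot gives the robot as it stands.
- The arm moves only by the tool apply_moves, never from a script. Its arguments are lists of equal length, an entry for each row: "hand": the closure in counts, from 0 (fully open) to 255 (shut); "xyz": the shift along the tool's x, y, z in m, a list of three; "turn": the turn, a rotation vector about the tool's x, y, z in rad, a list of three. In form: {"hand": [hand, ...], "xyz": [[tx, ty, tz], ...], "turn": [[rx, ry, rz], ...]}. A call has 1 to 20 rows; each row is the pose to reach, as a shift and turn from the pose commanded when the call began, along the tool's axes at that moment; what a row does not reach only later rows make up. A row lasts 1/12 s, in which the tool goes at most 41.7 mm and 7.16 degrees, less where a joint would pass 70% of its speed; a pose out of reach is approached as far as the arm can. A call with a gripper value outside its range is refused whole. The fingers move at their own pace and stop on an object; "grip_force" is the grip in N (left out, the last holds). Time passes only in rows, so rows that repeat a pose let the fingers close. It gives the time, the measured TCP pose, the force and the opening at its end, in the units of the state.
- robot.sense(): the state, without advancing time (a new reading comes with each control period).
- robot.snapshot(name): name is "scene" or "top" or "wrist"; returns the picture (400x640x3 uint8, red, green, blue); there is no depth.
- robot.camera_model(name): a dict with "fx", "fy", "cx", "cy" (pixels), "world_from_camera" (4x4, takes a point from camera to world coordinates); the wrist camera has in their place "tool_from_camera" (4x4, takes a point from camera to tool coordinates, whose origin is the TCP and whose axes are the tool frame's). Camera axes: x right, y down, z forward; pixel columns grow to the right and rows downward; lengths in m; the calibration is good to about 2 mm. A picture is of the moment at which its call begins: read the wrist's pose just before it. camera_model takes no time and is no camera call.
- robot.hand_in(): hands the job in, once; it reports no verdict.
The state is a dict: "time": time; "joint_positions": joint angles; "dq": joint speeds; "joint_efforts": joint torques, N m; "tcp_pos": TCP position; "tool_rot": TCP orientation; "ft_force": force on the tool from outside, world axes, zero at the start; "torque": the same for the moment, N m; "gripper_width": opening from 0.0 (shut) to 1.0 (fully open).
Only numpy, scipy, OpenCV 4.12 (cv2) and the standard library are available. Lean on these libraries where they do the work, as an engineer would, in place of code of your own. Each camera call takes 0.05 s, during which the arm holds its last target. There are 200 camera calls.

### The job

The plug-in module is stuck askew in its metal cradle: its front panel hangs up on two posts and its far end is hooked under the hood. Take it by the raised front panel, draw it back off the posts, lay it down flat in the cradle between the posts and the front stop, and let go; then take it again across the sides of its body, lift it out level, and set it down on the rubber pad, centred and lengthwise along the pad. Do not tip it steeply and leave the meter, the screwdriver and the cup alone.

Things in the scene. Friction and masses are not known exactly. Their poses are not given: they have to be found in the camera images.
- module: Bare aluminium plug-in module, 0.3-0.6 kg: body 150 (x) x 56 (y) x 36 (z) mm with a wide front panel (see point). Origin: centre of the body's underside; x runs from the panel to the far end, z up. Centre of mass near x -15. At the start it slopes about 14 degrees, panel end high, origin at about x 15, z 24 in the cradle's frame; its far bottom edge rests on the cradle's base.
- panel_top (a point): Middle of the top edge of the module's front panel, at x -80, z 70 in the module's frame. The panel is an upright plate 10 thick (x -85 to -75), 100 wide (y -50 to 50), 70 high (z 0 to 70): 34 proud of the body's top and sticking out 22 at each side (ears). At the start the ears' feet rest on the cradle's posts.
- cradle: Grey painted steel cradle, fixed, open at the sides. Origin: centre of its underside; x runs from front stop to hood. Base plate 6 mm thick, x -105 to 116, y -58 to 58. Front stop: bar x -101 to -93, y -50 to 50, top at z 18. Two posts: x -71 to -51, |y| 34 to 48, tops at z 42. Flat and free, the module's origin is at z 6, x -8 to 4, its panel between front stop and posts.
- hood (a point): Middle of the front edge of the hood's roof top, at x 79, z 62 in the cradle's frame. Roof x 79 to 116, y -40 to 40, underside at z 56; cheeks (|y| 35 to 40, x 84 to 116) and an end wall (x 110 to 116) hold it up. At the start the module's far end is under it; when the module lies flat and free it is clear of it.
- pad: Black rubber pad lying fixed on the bench, 240 long (x) x 180 wide (y) x 8 thick; origin at the centre of its underside, x along its length.
- meter: Grey hand-held meter lying on the bench, 75 x 140 x 34; origin at the centre of its underside. Bystander.
- screwdriver: Screwdriver lying on the bench; origin under its middle. Bystander.
- cup: White plastic cup, 76 across, 90 high; origin at the centre of its underside. Bystander.
Mind the look-alikes: they are no part of the job. Leave any brown, green or orange look-alike of the cradle alone.

How it is judged:
On the way, in this order (a step that is already met when the one before it is completed fails the run):
1. the module is taken by its front panel (contact force between the fingers and module above 1 N and x of the grasp point in the frame of module below -0.06 m), for 0.2 s.
2. the module lies flat in the cradle between posts and front stop, let go (contact force between the fingers and module below 0.1 N and angle between module's own z axis and vertical below 0.05 rad and z of module in the frame of cradle below 0.01 m and x of module in the frame of cradle between -0.012 and 0.008 m), for 0.2 s.
3. the module, held by its body, is lifted level clear of the cradle's posts (contact force between the fingers and module above 1 N and x of the grasp point in the frame of module above -0.055 m and angle between module's own z axis and vertical below 0.25 rad and z of module in the frame of cradle above 0.045 m), for 0.1 s.
At the end, for the whole second after the job is handed in: The module rests flat and upright on the rubber pad, its origin within 30 mm of the pad's centre along each of the pad's axes, its length within 15 degrees of the pad's length (either way round), released and at rest (x of module in the frame of pad between -0.03 and 0.03 m and y of module in the frame of pad between -0.03 and 0.03 m and z of module in the frame of pad between 0.005 and 0.012 m and angle between module's own z axis and vertical below 0.06 rad and angle between the x axis of module and the x axis of pad, either way round below 0.26 rad and linear speed of module below 0.02 m/s); the robot touches nothing.
It fails at once if the module is tipped more than 29 degrees from level (angle between module's own z axis and vertical above 0.5 rad).
It fails at once if a bystander is moved more than 25 mm (distance of any of meter, screwdriver, cup from where it was at the start of the episode above 0.025 m).
It also fails if it takes over 54 s, if anything falls off the work surface, if the arm or the gripper's body presses on something with over 40 N, if the wrist force passes 120 N, or if a joint passes its speed limit or range.

## Working session

There is one attempt and no reset: what is moved stays moved. The work goes in short steps, Python scripts to look and compute and a tool call to move; the robot and the scene stay as the last step left them, time stands still between calls to the robot, and variables do not carry over. Pictures are saved under pics/ and viewed, about 8 in all and at most 12, crops included, and the job is handed in when it is done.

Besides the shell and the picture viewer there is one more tool, called after "Request:" as name(argument=value, ...) on one line, values as JSON. apply_moves: Moves the arm, as the interface text tells. Its arguments: {"type":"object","properties":{"hand":{"type":"array"},"xyz":{"type":"array"},"turn":{"type":"array"},"grip_force":{"type":"number"}},"required":["hand","xyz","turn"]}

```bash
mkdir -p pics; ls; python3 - <<'E'
from bench import robot
import cv2,numpy as np
for n in("scene","top"):
    cv2.imwrite(f"pics/{n}0.png",robot.snapshot(n)[:,:,::-1])
    m=robot.camera_model(n);print(n,m["fx"],m["fy"],m["cx"],m["cy"]);print(np.round(m["world_from_camera"],4))
print(robot.camera_model("wrist"));print(robot.sense())
E
```

```text
pics
scene 413.7923316595098 413.7923316595098 318.1576173380874 196.1270253845383
[[-0.1052  0.8712 -0.4796  1.1787]
 [ 0.9944  0.0986 -0.039  -0.0589]
 [ 0.0133 -0.481  -0.8766  1.2638]
 [ 0.      0.      0.      1.    ]]
top 420.4495958706492 420.4495958706492 313.40823610543913 200.87367219113767
[[-0.011  -0.9947  0.1025  0.3512]
 [-0.9999  0.0105 -0.0055 -0.1045]
 [ 0.0044 -0.1025 -0.9947  1.7362]
 [ 0.      0.      0.      1.    ]]
{'fx': 275.94953502330685, 'fy': 275.94953502330685, 'cx': 315.53747729352693, 'cy': 201.75339977544945, 'tool_from_camera': array([[ 1.43734382e-03, -2.34347529e-01,  9.72151824e-01,
        -1.62292574e-01],
       [ 9.99998928e-01,  6.53520700e-05, -1.46276244e-03,
        -4.76968719e-04],
       [ 2.79262630e-04,  9.72152885e-01,  2.34347372e-01,
        -6.55861269e-02],
       [ 0.00000000e+00,  0.00000000e+00,  0.00000000e+00,
         1.00000000e+00]])}
{'time': 0.1, 'joint_positions': array([-1.28103046e+00,  3.20225253e-01,  1.56555865e+00, -2.43005888e-05,
        1.25737496e+00, -2.00086108e-02]), 'dq': array([ 0.00080356, -0.00089282, -0.00318371,  0.00058171,  0.00069732,
        0.00025836]), 'joint_efforts': array([ 6.70156187e-04, -4.13332844e+01, -2.32509452e+01,  7.29241641e-02,
        4.21917520e-02, -4.75888351e-05]), 'tcp_pos': array([ 0.17514982, -0.54721837,  0.22120527]), 'tool_rot': array([-1.57605383,  1.56922995,  1.87532081]), 'ft_force': array([-0.20111316, -0.03170287, -0.48705501]), 'torque': array([-0.02060846,  0.02223904,  0.04478881]), 'gripper_width': 0.9973965232346863}
```

View pics/scene0.png

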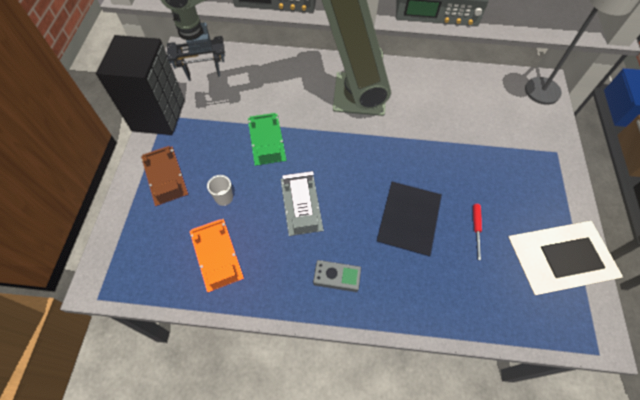

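View pics/top0.png

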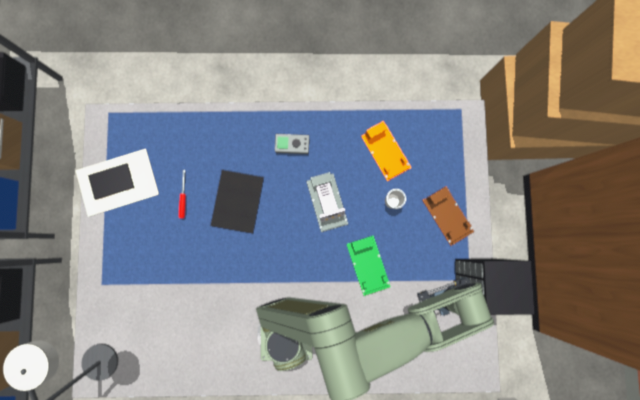

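Candidates for the cradle with the module: grey (scene 302,205 / top 327,200), and the brown, green and orange look-alikes (scene 164,175; 267,138; 216,255). Grey is right, and it alone holds the aluminium module. For the pad: black on the bench (scene 410,218 / top 237,201), or the dark patch on white paper (scene 573,257). The first is the rubber pad. I'll check this in a close crop.

```bash
cat > h.py <<'E'
from bench import robot
import cv2,numpy as np
def ray(n,uv,T=None):
    m=robot.camera_model(n); T=m["world_from_camera"] if T is None else T
    d=T[:3,:3]@np.array([(uv[0]-m["cx"])/m["fx"],(uv[1]-m["cy"])/m["fy"],1]);return T[:3,3],d
def onz(n,uv,z,T=None):
    o,d=ray(n,uv,T);return o+d*(z-o[2])/d[2]
E
python3 - <<'E'
from h import *
a=cv2.imread("pics/scene0.png");b=cv2.imread("pics/top0.png")
c=[cv2.resize(a[165:245,270:335],None,fx=6,fy=6,interpolation=cv2.INTER_CUBIC),cv2.resize(b[165:245,295:360],None,fx=6,fy=6,interpolation=cv2.INTER_CUBIC)]
cv2.imwrite("pics/crop1.png",np.hstack(c))
for n,im,(x0,y0,x1,y1) in(("scene",a,(365,170,455,265)),("top",b,(200,160,275,245))):
    mk=(im[y0:y1,x0:x1].max(2)<60).astype(np.uint8)
    ct=max(cv2.findContours(mk,0,1)[0],key=cv2.contourArea)+np.array([x0,y0])
    bx=cv2.boxPoints(cv2.minAreaRect(ct));ap=cv2.approxPolyDP(ct,5,True).reshape(-1,2)
    w=np.array([onz(n,p,.008)[:2] for p in ap]);print(n,ap.tolist(),w.round(3).tolist(),w.mean(0))
    W=np.array([onz(n,p,.008)[:2] for p in ct.reshape(-1,2)]).astype(np.float32);print(cv2.minAreaRect(W))
E
```

```text
scene [[392, 183], [378, 240], [429, 254], [439, 195]] [[0.41, 0.139], [0.633, 0.097], [0.663, 0.263], [0.44, 0.303]] [0.53644726 0.20059486]
((0.5367897748947144, 0.19983120262622833), (0.17195050418376923, 0.23216094076633453), 79.31355285644531)
top [[242, 216], [251, 218]] [[0.47, 0.18], [0.461, 0.143]] [0.46541104 0.16190613]
((0.47173526883125305, 0.16078323125839233), (0.03797292336821556, 0.018923284485936165), 79.93165588378906)
```

View pics/crop1.png

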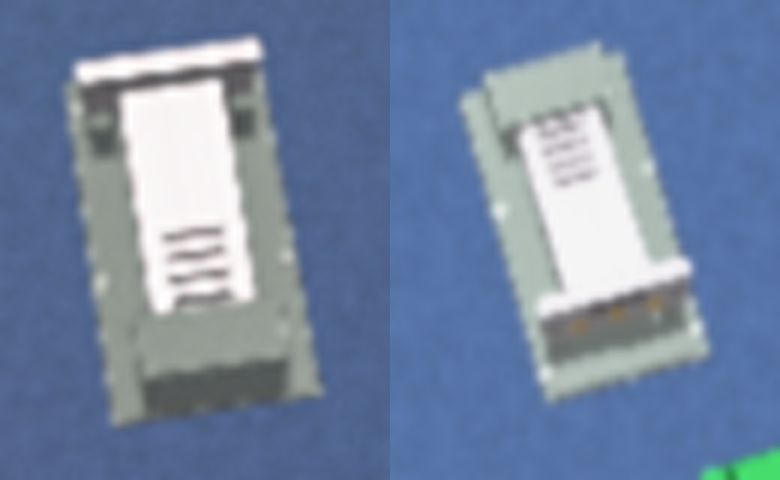

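The crop shows the grey cradle with a white module. The panel's top edge is at crop (75,73)-(262,50) in scene and (540,305)-(690,268) in top. The hood is at the far end, so the cradle's x points away from the robot.

```bash
python3 - <<'E'
from h import *
S=lambda x,y:(270+x/6-.4,165+y/6-.4); T=lambda x,y:(295+(x-390)/6-.4,165+y/6-.4)
def tri(p,q):
    o1,d1=ray("scene",p);o2,d2=ray("top",q);A=np.c_[d1,-d2];t=np.linalg.lstsq(A,o2-o1,rcond=None)[0]
    a,b=o1+d1*t[0],o2+d2*t[1];return (a+b)/2,np.linalg.norm(a-b)
L=tri(S(262,50),T(542,303));R=tri(S(77,73),T(690,268));print("panel",L,R,np.linalg.norm(L[0]-R[0]),(L[0]+R[0])/2)
c=[onz("top",T(*p),.006) for p in((545,403),(708,355),(620,52),(460,97))]
print("cradle",np.round(c,3).tolist(),np.mean(c,0));c=np.array(c)
print([np.linalg.norm(c[i]-c[i-1]) for i in range(4)])
ax=(c[2]+c[3]-c[0]-c[1]);print("yaw",np.degrees(np.arctan2(ax[1],ax[0])))
for p in((112,425),(325,395)):print("far scene",onz("scene",S(*p),.006))
print("hood top edge front, top", [onz("top",T(*p),.062) for p in((515,128),(607,105))],"back",[onz("top",T(*p),.062) for p in((487,72),(600,43))])
pad=np.array([onz("top",p,.008) for p in((221,170),(263.5,177.5),(252.5,232.5),(211.5,225.5))]);print(pad.round(3).tolist(),pad.mean(0))
im=cv2.imread("pics/top0.png")[165:240,205:270].max(2);print(np.unique(im[30:40,20:40]))
E
```

```text
panel (array([ 0.4629177 , -0.13674522,  0.10979803]), np.float64(0.0027788402036091338)) (array([ 0.48517441, -0.23461106,  0.10361249]), np.float64(0.00012128706098032045)) 0.10055518035151026 [ 0.47404606 -0.18567814  0.10670526]
cradle [[0.402, -0.141, 0.006], [0.433, -0.254, 0.006], [0.644, -0.197, 0.006], [0.614, -0.085, 0.006]] [ 0.52316533 -0.16926639  0.006     ]
[np.float64(0.21948026780357277), np.float64(0.11659460591121548), np.float64(0.2185273704130724), np.float64(0.1154530303471625)]
yaw 14.986595370435966
far scene [ 0.64844966 -0.19716752  0.006     ]
far scene [ 0.61759231 -0.08275051  0.006     ]
hood top edge front, top [array([ 0.58388319, -0.12251709,  0.062     ]), array([ 0.59880002, -0.18437054,  0.062     ])] back [array([ 0.62199864, -0.10416035,  0.062     ]), array([ 0.64092859, -0.18030568,  0.062     ])]
[[0.662, 0.269, 0.008], [0.629, 0.092, 0.008], [0.402, 0.137, 0.008], [0.432, 0.305, 0.008]] [0.53121534 0.20084027 0.008     ]
[60 61 62 63]
```

```bash
cat >> h.py <<'E'
from scipy.spatial.transform import Rotation as Ro
def pose():
    s=robot.sense();return s["tcp_pos"],Ro.from_euler("xyz",s["tool_rot"]).as_matrix()
YAW=np.radians(15.);XC=np.array([np.cos(YAW),np.sin(YAW),0]);YC=np.array([-XC[1],XC[0],0]);Z=np.array([0,0,1.])
OC=np.array([.519,-.170,0])
def rot(x,y): 
    return np.c_[x,y,np.cross(x,y)]
def go(p,R):
    p0,R0=pose();d=R0.T@(np.array(p)-p0);r=Ro.from_matrix(R0.T@R).as_rotvec();print("shift",d.round(4),"turn",r.round(4),"rows>=",max(np.linalg.norm(d)/.0417,np.degrees(np.linalg.norm(r))/7.16).round(1))
E
python3 - <<'E'
from h import *
p,R=pose();print(R.round(3))
P=np.array([.474,-.184,.108])
a=np.radians(14);x=-np.sin(a)*XC-np.cos(a)*Z; y=np.cos(a)*XC-np.sin(a)*Z
print("above vertical");go(P+[0,0,.13],rot(-Z,XC));go(P+[0,0,.13],rot(-Z,-XC))
E
```

```text
[[-0.     0.305 -0.952]
 [ 0.001 -0.952 -0.305]
 [-1.    -0.002 -0.   ]]
above vertical
shift [-0.0164 -0.2549 -0.3954] turn [-1.5228e+00 -1.2000e-03  1.2000e-03] rows>= 12.2
shift [-0.0164 -0.2549 -0.3954] turn [1.6188e+00 1.3000e-03 1.2000e-03] rows>= 13.0
```

Request:
apply_moves(hand=[0, 0, 0, 0, 0, 0, 0, 0, 0, 0, 0, 0, 0, 0, 0, 0, 0, 0], xyz=[[-0.016, -0.255, -0.395], [-0.016, -0.255, -0.395], [-0.016, -0.255, -0.395], [-0.016, -0.255, -0.395], [-0.016, -0.255, -0.395], [-0.016, -0.255, -0.395], [-0.016, -0.255, -0.395], [-0.016, -0.255, -0.395], [-0.016, -0.255, -0.395], [-0.016, -0.255, -0.395], [-0.016, -0.255, -0.395], [-0.016, -0.255, -0.395], [-0.016, -0.255, -0.395], [-0.016, -0.255, -0.395], [-0.016, -0.255, -0.395], [-0.016, -0.255, -0.395], [-0.016, -0.255, -0.395], [-0.016, -0.255, -0.395]], turn=[[-1.523, 0, 0], [-1.523, 0, 0], [-1.523, 0, 0], [-1.523, 0, 0], [-1.523, 0, 0], [-1.523, 0, 0], [-1.523, 0, 0], [-1.523, 0, 0], [-1.523, 0, 0], [-1.523, 0, 0], [-1.523, 0, 0], [-1.523, 0, 0], [-1.523, 0, 0], [-1.523, 0, 0], [-1.523, 0, 0], [-1.523, 0, 0], [-1.523, 0, 0], [-1.523, 0, 0]])

```text
time: 1.6
tcp_pos: [0.4732, -0.1852, 0.238]
tool_rot: [-0.74, 1.571, -2.052]
ft_force: [0.7, 0.0, 0.4]
gripper_width: 1.005
```

```bash
python3 - <<'E'
from h import *
p,R=pose();print(p,R.round(3),robot.sense()["joint_positions"].round(2))
cv2.imwrite("pics/w1.png",robot.snapshot("wrist")[:,:,::-1])
T=np.eye(4);T[:3,:3]=R;T[:3,3]=p;np.save("T1.npy",T@robot.camera_model("wrist")["tool_from_camera"])
E
```

```text
[ 0.47316029 -0.18524814  0.23796432] [[-0.     0.967  0.257]
 [-0.     0.257 -0.967]
 [-1.    -0.     0.   ]] [-0.4   0.2   1.68 -0.    1.25 -0.66]
```

View pics/w1.png

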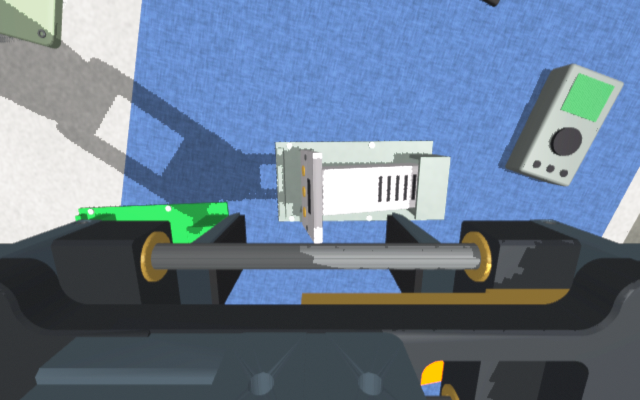

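The wrist view shows the panel's top edge at (317,153)-(318,240), cradle base corners at (276,142), (276,220) and (432,142), and the hood's front edge at column 418.

```bash
python3 - <<'E'
from h import *
T=np.load("T1.npy");w=lambda u,v,z:onz("wrist",(u,v),z,T)
a,b=w(317,153,.110),w(318,240,.110);print("panel",a,b,np.linalg.norm(a-b),(a+b)/2)
inC=lambda p:((p-OC)@XC,(p-OC)@YC)
print("panel in C",inC((a+b)/2), "yaw of panel",np.degrees(np.arctan2(a[1]-b[1],a[0]-b[0]))-90)
for n,uv,z in(("fl",(276,142),.006),("fr",(276,220),.006),("bl",(432,142),.006),("hood l",(418,156),.062),("hood r",(418,219),.062)):
    p=w(*uv,z);print(n,np.round(p,4),np.round(inC(p),4))
E
```

```text
panel [ 0.46214068 -0.13797615  0.11      ] [ 0.48794365 -0.23045396  0.11      ] 0.0960100930609051 [ 0.47504216 -0.18421505  0.11      ]
panel in C (np.float64(-0.04613913496534529), np.float64(-0.002353561277344424)) yaw of panel 15.590053730907002
fl [ 0.4049 -0.1439  0.006 ] [-0.1034  0.0547]
fr [ 0.4304 -0.2549  0.006 ] [-0.1075 -0.0591]
bl [ 0.6155 -0.0881  0.006 ] [0.1144 0.0542]
hood l [ 0.5823 -0.1128  0.062 ] [0.076  0.0389]
hood r [ 0.6094 -0.1881  0.062 ] [ 0.0827 -0.0408]
```

```bash
sed -i 's/^OC=.*/OC=np.array([.5195,-.172,0])/' h.py; python3 - <<'E'
from h import *
P=np.array([.475,-.1845,.110])
a=np.radians(14);x=-np.sin(a)*XC-np.cos(a)*Z; y=np.cos(a)*XC-np.sin(a)*Z
go(P-x*.035,rot(x,y));go(P+x*.017,rot(x,y))
E
```

```text
shift [ 0.094   0.0103 -0.0002] turn [-2.000e-03 -1.000e-04 -2.443e-01] rows>= 2.3
shift [ 0.1445 -0.0023 -0.0002] turn [-2.000e-03 -1.000e-04 -2.443e-01] rows>= 3.5
```

Request:
apply_moves(hand=[0, 0, 0, 0, 0, 0, 0, 0, 0, 0, 0, 0, 0, 0], xyz=[[0.03, 0.003, 0], [0.06, 0.007, 0], [0.094, 0.01, 0], [0.094, 0.01, 0], [0.094, 0.01, 0], [0.105, 0.008, 0], [0.115, 0.005, 0], [0.125, 0.003, 0], [0.133, 0.001, 0], [0.138, -0.001, 0], [0.142, -0.002, 0], [0.1445, -0.002, 0], [0.1445, -0.002, 0], [0.1445, -0.002, 0]], turn=[[0, 0, -0.08], [0, 0, -0.16], [0, 0, -0.244], [0, 0, -0.244], [0, 0, -0.244], [0, 0, -0.244], [0, 0, -0.244], [0, 0, -0.244], [0, 0, -0.244], [0, 0, -0.244], [0, 0, -0.244], [0, 0, -0.244], [0, 0, -0.244], [0, 0, -0.244]])

```text
time: 2.82
tcp_pos: [0.4721, -0.1849, 0.0936]
tool_rot: [-1.569, 1.327, -2.878]
ft_force: [-0.6, -0.3, -0.1]
gripper_width: 0.999
```

```bash
python3 - <<'E'
from h import *
p,R=pose();print(p,robot.sense()["ft_force"])
cv2.imwrite("pics/w2.png",np.hstack([robot.snapshot("wrist")[100:330,200:460,::-1].repeat(2,0).repeat(2,1)]))
E
```

```text
[ 0.47206923 -0.18494132  0.09360346] [-0.57377142 -0.31293506 -0.07844496]
```

View pics/w2.png

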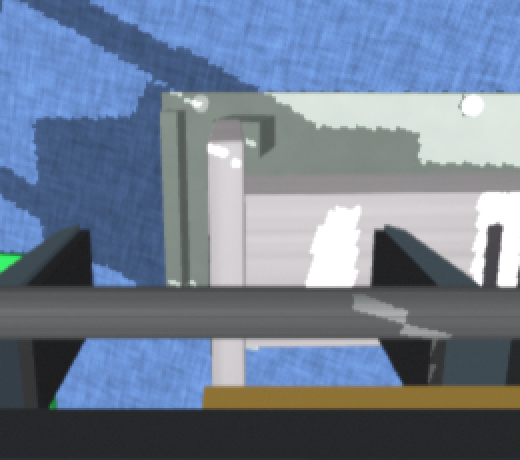

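The jaws straddle the panel: it spans crop columns 208-245, between finger faces at 90 and 375. I'm closing.

Request:
apply_moves(hand=[255, 255, 255, 255, 255, 255, 255, 255, 255, 255], xyz=[[0, 0, 0], [0, 0, 0], [0, 0, 0], [0, 0, 0], [0, 0, 0], [0, 0, 0], [0, 0, 0], [0, 0, 0], [0, 0, 0], [0, 0, 0]], turn=[[0, 0, 0], [0, 0, 0], [0, 0, 0], [0, 0, 0], [0, 0, 0], [0, 0, 0], [0, 0, 0], [0, 0, 0], [0, 0, 0], [0, 0, 0]], grip_force=50)

```text
time: 3.7
tcp_pos: [0.4718, -0.1849, 0.0934]
tool_rot: [-1.571, 1.327, -2.879]
ft_force: [0.7, -0.3, 0.3]
gripper_width: 0.302
```

Request:
apply_moves(hand=[255, 255, 255, 255, 255, 255], xyz=[[0, 0, 0], [0, 0, 0], [0, 0, 0], [0, 0, 0], [0, 0, 0], [0, 0, 0]], turn=[[0, 0, 0], [0, 0, 0], [0, 0, 0], [0, 0, 0], [0, 0, 0], [0, 0, 0]])

```text
time: 4.2
tcp_pos: [0.4713, -0.1849, 0.0936]
tool_rot: [-1.572, 1.326, -2.881]
ft_force: [-2.2, -0.2, 3.4]
gripper_width: 0.109
```

Request:
apply_moves(hand=[255, 255, 255, 255, 255, 255, 255, 255, 255, 255], xyz=[[-0.0015, -0.0004, 0], [-0.003, -0.0007, 0], [-0.003, -0.0007, 0], [-0.002, -0.004, 0], [-0.001, -0.008, 0], [0, -0.012, 0], [0.001, -0.016, 0], [0.0012, -0.0172, 0], [0.0012, -0.0172, 0], [0.0012, -0.0172, 0]], turn=[[0, 0, 0], [0, 0, 0], [0, 0, 0], [0, 0, 0], [0, 0, 0], [0, 0, 0], [0, 0, 0], [0, 0, 0], [0, 0, 0], [0, 0, 0]])

```text
time: 5.03
tcp_pos: [0.4555, -0.1894, 0.0965]
tool_rot: [-1.57, 1.327, -2.879]
ft_force: [0.3, -0.4, -5.6]
gripper_width: 0.106
```

```bash
python3 - <<'E'
from h import *
p,R=pose();print(p,((p-OC)@XC,(p-OC)@YC),robot.sense()["gripper_width"])
cv2.imwrite("pics/w3.png",np.vstack([robot.snapshot("wrist")[80:310,200:460,::-1],robot.snapshot("scene")[165:245,270:335,::-1].repeat(4,0).repeat(4,1)]) if 0 else robot.snapshot("wrist")[80:310,200:520,::-1].repeat(2,0).repeat(2,1))
E
```

```text
[ 0.45548094 -0.18937497  0.09653025] (np.float64(-0.06633464024235618), np.float64(-0.00021358414425985683)) 0.10637030829891293
```

View pics/w3.png

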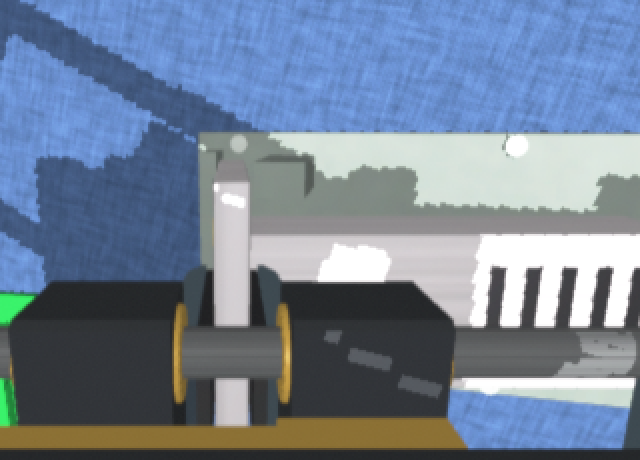

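The panel has drawn back clear: the post's top at (280,178) shows to the right of it. The arm now carries about 5.6 N. Next I rotate flat about the far bottom edge.

Request:
apply_moves(hand=[255, 255, 255, 255, 255, 255, 255, 255, 255, 255, 255, 255], xyz=[[0.005, -0.0015, 0], [0.0096, -0.0029, 0], [0.0145, -0.0041, 0], [0.0193, -0.0053, 0], [0.0193, -0.0053, 0], [0.0242, -0.0062, 0], [0.0291, -0.0071, 0], [0.034, -0.0077, 0], [0.039, -0.0082, 0], [0.039, -0.0082, 0], [0.039, -0.0082, 0], [0.039, -0.0082, 0]], turn=[[0, 0, 0.03], [0, 0, 0.061], [0, 0, 0.091], [0, 0, 0.122], [0, 0, 0.122], [0, 0, 0.152], [0, 0, 0.183], [0, 0, 0.213], [0, 0, 0.244], [0, 0, 0.244], [0, 0, 0.244], [0, 0, 0.244]])

```text
time: 6.08
tcp_pos: [0.4395, -0.194, 0.061]
tool_rot: [0.061, 1.57, -1.247]
ft_force: [0.0, -0.8, -5.2]
gripper_width: 0.11
```

```bash
python3 - <<'E'
from h import *
p,R=pose();print(p,((p-OC)@XC,(p-OC)@YC),R[:,0],robot.sense())
a=robot.snapshot("wrist")[80:310,200:520,::-1].repeat(2,0).repeat(2,1)
cv2.imwrite("pics/w4.png",a)
E
```

```text
[ 0.43950618 -0.19402566  0.06101622] (np.float64(-0.0829687573052162), np.float64(-0.0005712329435946413)) [ 2.65156723e-04 -7.90767711e-04 -9.99999652e-01] {'time': 6.0833, 'joint_positions': array([-4.39259731e-01,  3.42838735e-01,  2.00009568e+00, -8.42065465e-04,
        7.98082137e-01, -7.00904339e-01]), 'dq': array([ 0.00382938, -0.00136171, -0.00425255,  0.00391282, -0.00907874,
       -0.0051698 ]), 'joint_efforts': array([-1.84033569e-01, -3.87011361e+01, -1.79727691e+01,  1.52544323e-01,
       -9.54523310e-02, -2.85484566e-04]), 'tcp_pos': array([ 0.43950618, -0.19402566,  0.06101622]), 'tool_rot': array([ 0.06130124,  1.56996229, -1.24726282]), 'ft_force': array([ 4.29338897e-03, -8.00220555e-01, -5.17860776e+00]), 'torque': array([-0.10281759,  0.189511  ,  0.00187067]), 'gripper_width': 0.10958343131708556}
```

View pics/w4.png

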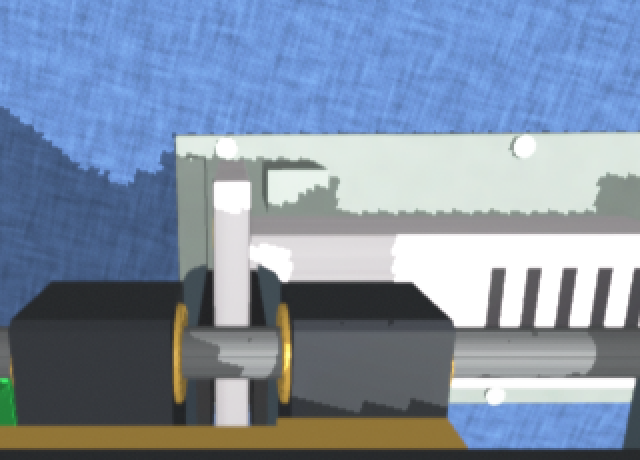

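The panel now sits between the front stop (column 205) and the post (column 265), still hanging. I lower by a few millimetres.

Request:
apply_moves(hand=[255, 255, 255, 255, 255, 255], xyz=[[0.0005, 0, 0], [0.001, 0, 0], [0.0015, 0, 0], [0.002, 0, 0], [0.0025, 0, 0], [0.0025, 0, 0]], turn=[[0, 0, 0], [0, 0, 0], [0, 0, 0], [0, 0, 0], [0, 0, 0], [0, 0, 0]])

```text
time: 6.63
tcp_pos: [0.4387, -0.1938, 0.0582]
tool_rot: [1.172, 1.571, -0.137]
ft_force: [-0.1, 0.1, -3.3]
gripper_width: 0.104
```

Request:
apply_moves(hand=[255, 255, 255, 255, 255], xyz=[[0.0005, 0, 0], [0.001, 0, 0], [0.0015, 0, 0], [0.002, 0, 0], [0.002, 0, 0]], turn=[[0, 0, 0], [0, 0, 0], [0, 0, 0], [0, 0, 0], [0, 0, 0]])

```text
time: 7.05
tcp_pos: [0.4387, -0.1939, 0.0581]
tool_rot: [0.882, 1.57, -0.427]
ft_force: [-3.8, 1.4, 14.7]
gripper_width: 0.108
```

Request:
apply_moves(hand=[255, 255, 60, 60, 60, 60, 60, 60, 60, 60, 0, 0, 0, 0, 0, 0, 0], xyz=[[-0.001, 0, 0], [-0.0015, 0, 0], [-0.0015, 0, 0], [-0.0015, 0, 0], [-0.0015, 0, 0], [-0.0015, 0, 0], [-0.0015, 0, 0], [-0.0015, 0, 0], [-0.0015, 0, 0], [-0.0015, 0, 0], [-0.02, 0, 0], [-0.04, 0, 0], [-0.07, 0, 0], [-0.1, 0, 0], [-0.13, 0, 0], [-0.15, 0, 0], [-0.15, 0, 0]], turn=[[0, 0, 0], [0, 0, 0], [0, 0, 0], [0, 0, 0], [0, 0, 0], [0, 0, 0], [0, 0, 0], [0, 0, 0], [0, 0, 0], [0, 0, 0], [0, 0, 0], [0, 0, 0], [0, 0, 0], [0, 0, 0], [0, 0, 0], [0, 0, 0], [0, 0, 0]])

```text
time: 8.47
tcp_pos: [0.4411, -0.1949, 0.2106]
tool_rot: [0.864, 1.561, -0.445]
ft_force: [0.3, -0.8, 0.2]
gripper_width: 0.996
```

```bash
python3 - <<'E'
from h import *
p,R=pose();print(p,R.round(3),robot.sense()["joint_positions"].round(2))
im=robot.snapshot("wrist")[:,:,::-1];cv2.imwrite("pics/w5.png",im[80:300,200:520].repeat(2,0).repeat(2,1))
T=np.eye(4);T[:3,:3]=R;T[:3,3]=p;np.save("T5.npy",T@robot.camera_model("wrist")["tool_from_camera"])
E
```

```text
[ 0.44105794 -0.19488116  0.21063299] [[ 0.009  0.966  0.259]
 [-0.004  0.259 -0.966]
 [-1.     0.007  0.006]] [-0.44  0.18  1.79 -0.    1.16 -0.7 ]
```

View pics/w5.png

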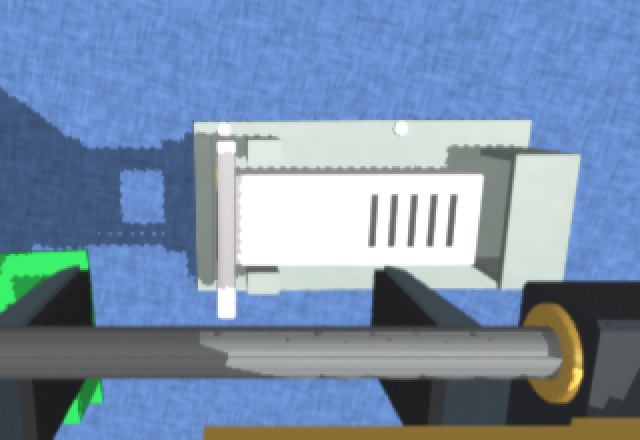

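The module lies flat and clear of the hood, with body far corners at crop (483,174) and (474,265) and panel top ends at (226,147) and (227,305). I'll measure its pose from these.

```bash
python3 - <<'E'
from h import *
T=np.load("T5.npy");w=lambda u,v,z:onz("wrist",(200+u/2-.25,80+v/2-.25),z,T)
fl,fr=w(483,174,.042),w(474,265,.042);nl,nr=w(242,174,.042),w(241,265,.042)
a,b=w(226,142,.076),w(227,318,.076)
print("far",fl,fr,np.linalg.norm(fl-fr),"near",nl,nr,np.linalg.norm(nl-nr),"panel",a,b,np.linalg.norm(a-b))
d=(fl+fr)-(nl+nr);print("yaw",np.degrees(np.arctan2(d[1],d[0])),"len",np.linalg.norm(d)/2)
d2=a-b;print("yaw panel",np.degrees(np.arctan2(d2[1],d2[0]))-90)
print("origins",(fl+fr)/2-.075*XC,(a+b)/2+.08*XC)
o=((fl+fr)/2-.075*XC+(a+b)/2+.08*XC)/2;print(o,(o-OC)@XC,(o-OC)@YC)
G=o-.010*XC
print("j");
for s in(1,-1):
  for z in(.13,.021):
    print(s,z,end=" ");go([G[0],G[1],z],rot(-Z,s*YC))
E
```

```text
far [ 0.58046678 -0.12781288  0.042     ] [ 0.59568299 -0.18248308  0.042     ] 0.05674825055110811 near [ 0.4407664  -0.16512278  0.042     ] [ 0.45505215 -0.21986603  0.042     ] 0.05657654200238906 panel [ 0.42627796 -0.14743326  0.076     ] [ 0.45226373 -0.24314032  0.076     ] 0.09917208043403904
yaw 14.919557365182985 len 0.14505569392530154
yaw panel 15.190377620241065
origins [ 0.51563045 -0.17455941  0.042     ] [ 0.51654491 -0.17458127  0.076     ]
[ 0.51608768 -0.17457034  0.059     ] -0.003961300357738016 -0.0015995847169502225
j
1 0.13 shift [0.0785 0.0684 0.0004] turn [-1.5706e+00  6.0000e-03 -5.0000e-04] rows>= 12.6
1 0.021 shift [0.1875 0.068  0.    ] turn [-1.5706e+00  6.0000e-03 -5.0000e-04] rows>= 12.6
-1 0.13 shift [0.0785 0.0684 0.0004] turn [ 1.571e+00 -5.000e-04 -6.000e-03] rows>= 12.6
-1 0.021 shift [0.1875 0.068  0.    ] turn [ 1.571e+00 -5.000e-04 -6.000e-03] rows>= 12.6
```

Request:
apply_moves(hand=[0, 0, 0, 0, 0, 0, 0, 0, 0, 0, 0, 0, 0, 0, 0, 0, 0], xyz=[[0, 0.03, 0], [0.02, 0.068, 0], [0.04, 0.068, 0], [0.07, 0.068, 0], [0.07, 0.068, 0], [0.07, 0.068, 0], [0.07, 0.068, 0], [0.07, 0.068, 0], [0.07, 0.068, 0], [0.07, 0.068, 0], [0.07, 0.068, 0], [0.07, 0.068, 0], [0.07, 0.068, 0], [0.0785, 0.0684, 0], [0.0785, 0.0684, 0], [0.0785, 0.0684, 0], [0.0785, 0.0684, 0]], turn=[[0.12, 0, 0], [0.24, 0, 0], [0.36, 0, 0], [0.48, 0, 0], [0.6, 0, 0], [0.72, 0, 0], [0.84, 0, 0], [0.96, 0, 0], [1.08, 0, 0], [1.2, 0, 0], [1.32, 0, 0], [1.44, 0, 0], [1.571, 0, -0.006], [1.571, 0, -0.006], [1.571, 0, -0.006], [1.571, 0, -0.006], [1.571, 0, -0.006]])

```text
time: 9.93
tcp_pos: [0.5042, -0.1759, 0.1268]
tool_rot: [-0.733, 1.564, 2.672]
ft_force: [-0.2, 0.6, -0.1]
gripper_width: 1.0
```

```bash
python3 - <<'E'
from h import *
p,R=pose();print(p,robot.sense()["joint_positions"].round(2))
im=robot.snapshot("wrist")[:,:,::-1];cv2.imwrite("pics/w6.png",im)
G=np.array([.51609,-.17457,0])-.01*XC
go([G[0],G[1],.021],rot(-Z,-YC))
E
```

```text
[ 0.50424778 -0.17590297  0.12678243] [-0.36  0.34  1.79  0.    1.01  0.95]
shift [ 0.1061  0.0021 -0.002 ] turn [0.0014 0.0044 0.0042] rows>= 2.5
```

View pics/w6.png

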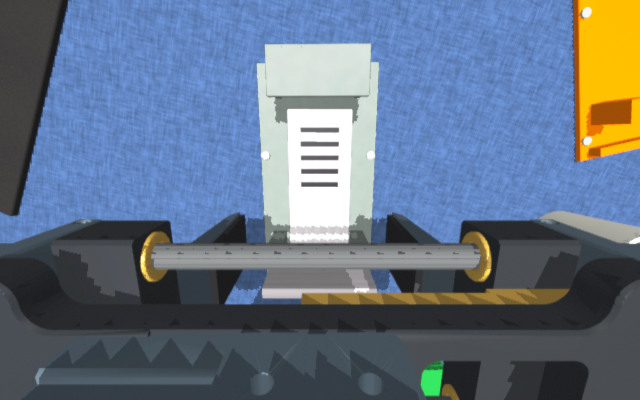

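The body, at columns 288-352, is centred between the fingers at 245 and 388. I descend and close.

Request:
apply_moves(hand=[0, 0, 0, 0, 0, 0, 0, 255, 255, 255, 255, 255, 255, 255, 255, 255, 255], xyz=[[0.02, 0.001, -0.001], [0.04, 0.002, -0.002], [0.06, 0.002, -0.002], [0.08, 0.002, -0.002], [0.095, 0.002, -0.002], [0.103, 0.002, -0.002], [0.106, 0.002, -0.002], [0.106, 0.002, -0.002], [0.106, 0.002, -0.002], [0.106, 0.002, -0.002], [0.106, 0.002, -0.002], [0.106, 0.002, -0.002], [0.106, 0.002, -0.002], [0.106, 0.002, -0.002], [0.106, 0.002, -0.002], [0.106, 0.002, -0.002], [0.106, 0.002, -0.002]], turn=[[0.001, 0.004, 0.004], [0.001, 0.004, 0.004], [0.001, 0.004, 0.004], [0.001, 0.004, 0.004], [0.001, 0.004, 0.004], [0.001, 0.004, 0.004], [0.001, 0.004, 0.004], [0.001, 0.004, 0.004], [0.001, 0.004, 0.004], [0.001, 0.004, 0.004], [0.001, 0.004, 0.004], [0.001, 0.004, 0.004], [0.001, 0.004, 0.004], [0.001, 0.004, 0.004], [0.001, 0.004, 0.004], [0.001, 0.004, 0.004], [0.001, 0.004, 0.004]], grip_force=55)

```text
time: 11.4
tcp_pos: [0.5071, -0.1775, 0.0222]
tool_rot: [2.292, 1.569, -0.588]
ft_force: [-0.4, -1.7, 5.4]
gripper_width: 0.612
```

Request:
apply_moves(hand=[255, 255, 255, 255, 255, 255, 255, 255, 255, 255, 255, 255, 255], xyz=[[0, 0, 0], [0, 0, 0], [-0.003, 0, 0], [-0.008, 0, 0], [-0.015, 0, 0], [-0.025, 0, 0], [-0.037, 0, 0], [-0.05, 0, 0], [-0.065, 0, 0], [-0.08, 0, 0], [-0.09, 0, 0], [-0.09, 0, 0], [-0.09, 0, 0]], turn=[[0, 0, 0], [0, 0, 0], [0, 0, 0], [0, 0, 0], [0, 0, 0], [0, 0, 0], [0, 0, 0], [0, 0, 0], [0, 0, 0], [0, 0, 0], [0, 0, 0], [0, 0, 0], [0, 0, 0]])

```text
time: 12.48
tcp_pos: [0.5067, -0.1772, 0.112]
tool_rot: [2.433, 1.57, -0.447]
ft_force: [0.7, 0.6, -4.4]
gripper_width: 0.608
```

```bash
python3 - <<'E'
from h import *
p,R=pose();print(p,robot.sense()["torque"])
im=robot.snapshot("wrist")[:,:,::-1];cv2.imwrite("pics/w7.png",im)
yp=np.radians(-11);xp=np.array([np.cos(yp),np.sin(yp),0]);ypv=np.array([-xp[1],xp[0],0])
G=np.array([.534,.2005,0])-.01*xp
for z in(.12,.028):go([G[0],G[1],z],rot(-Z,-ypv))
E
```

```text
[ 0.50669173 -0.17716974  0.11201176] [ 0.00966804 -0.02472505  0.00512824]
shift [-0.0087 -0.3619 -0.1153] turn [4.528e-01 7.000e-04 2.000e-04] rows>= 9.1
shift [ 0.0833 -0.3619 -0.1153] turn [4.528e-01 7.000e-04 2.000e-04] rows>= 9.3
```

View pics/w7.png

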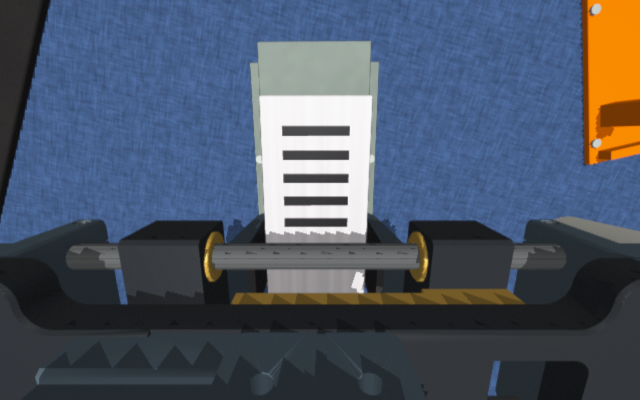

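The module is held level and centred in the jaws. I carry it over to the pad.

Request:
apply_moves(hand=[255, 255, 255, 255, 255, 255, 255, 255, 255, 255, 255, 255, 255, 255, 255, 255, 255, 255], xyz=[[-0.003, -0.01, -0.003], [-0.005, -0.03, -0.01], [-0.009, -0.057, -0.018], [-0.009, -0.085, -0.027], [-0.009, -0.113, -0.036], [-0.009, -0.141, -0.045], [-0.009, -0.169, -0.054], [-0.009, -0.197, -0.063], [-0.009, -0.225, -0.072], [-0.009, -0.253, -0.081], [-0.009, -0.281, -0.09], [-0.009, -0.309, -0.099], [-0.009, -0.333, -0.106], [-0.009, -0.35, -0.111], [-0.009, -0.358, -0.114], [-0.009, -0.362, -0.115], [-0.009, -0.362, -0.115], [-0.009, -0.362, -0.115]], turn=[[0.01, 0, 0], [0.03, 0, 0], [0.07, 0, 0], [0.105, 0, 0], [0.14, 0, 0], [0.175, 0, 0], [0.21, 0, 0], [0.245, 0, 0], [0.28, 0, 0], [0.315, 0, 0], [0.35, 0, 0], [0.385, 0, 0], [0.415, 0, 0], [0.44, 0, 0], [0.45, 0, 0], [0.453, 0, 0], [0.453, 0, 0], [0.453, 0, 0]])

```text
time: 14.03
tcp_pos: [0.524, 0.2012, 0.1199]
tool_rot: [1.109, 1.569, -2.225]
ft_force: [-0.5, 0.2, -6.3]
gripper_width: 0.612
```

```bash
python3 - <<'E'
from h import *
p,R=pose();print(p,robot.sense()["ft_force"])
yp=np.radians(-11);xp=np.array([np.cos(yp),np.sin(yp),0]);ypv=np.array([-xp[1],xp[0],0])
G=np.array([.534,.2005,0])-.01*xp
go([G[0],G[1],.026],rot(-Z,-ypv))
E
```

```text
[0.52402256 0.20120285 0.11992814] [-0.50999384  0.15729794 -6.3005225 ]
shift [ 0.0939 -0.0014 -0.    ] turn [-0.0001  0.0008 -0.0016] rows>= 2.3
```

Request:
apply_moves(hand=[255, 255, 255, 255, 255, 255, 255, 255, 255, 255], xyz=[[0.02, -0.001, 0], [0.04, -0.001, 0], [0.06, -0.001, 0], [0.077, -0.001, 0], [0.087, -0.001, 0], [0.091, -0.001, 0], [0.093, -0.001, 0], [0.094, -0.001, 0], [0.094, -0.001, 0], [0.094, -0.001, 0]], turn=[[0, 0, 0], [0, 0, 0], [0, 0, 0], [0, 0, 0], [0, 0, 0], [0, 0, 0], [0, 0, 0], [0, 0, 0], [0, 0, 0], [0, 0, 0]])

```text
time: 14.87
tcp_pos: [0.5253, 0.2034, 0.0275]
tool_rot: [-2.749, 1.569, 0.2]
ft_force: [-0.8, 0.3, -4.8]
gripper_width: 0.611
```

Request:
apply_moves(hand=[255, 255, 255, 255, 255, 255], xyz=[[0.0005, 0, 0], [0.001, 0, 0], [0.0015, 0, 0], [0.002, 0, 0], [0.002, 0, 0], [0.002, 0, 0]], turn=[[0, 0, 0], [0, 0, 0], [0, 0, 0], [0, 0, 0], [0, 0, 0], [0, 0, 0]])

```text
time: 15.37
tcp_pos: [0.5246, 0.2032, 0.0244]
tool_rot: [2.27, 1.57, -1.064]
ft_force: [-0.1, 0.3, -4.6]
gripper_width: 0.613
```

Request:
apply_moves(hand=[255, 255, 255, 255, 255], xyz=[[0.0005, 0, 0], [0.001, 0, 0], [0.0015, 0, 0], [0.0015, 0, 0], [0.0015, 0, 0]], turn=[[0, 0, 0], [0, 0, 0], [0, 0, 0], [0, 0, 0], [0, 0, 0]])

```text
time: 15.78
tcp_pos: [0.5247, 0.2032, 0.0242]
tool_rot: [-3.131, 1.57, -0.181]
ft_force: [-3.0, -0.7, 5.1]
gripper_width: 0.609
```

Request:
apply_moves(hand=[0, 0, 0, 0, 0, 0, 0, 0, 0, 0, 0, 0, 0, 0, 0, 0], xyz=[[0, 0, 0], [0, 0, 0], [0, 0, 0], [0, 0, 0], [0, 0, 0], [0, 0, 0], [0, 0, 0], [-0.005, 0, 0], [-0.02, 0, 0], [-0.04, 0, 0], [-0.07, 0, 0], [-0.1, 0, 0], [-0.13, 0, 0], [-0.16, 0, 0], [-0.16, 0, 0], [-0.16, 0, 0]], turn=[[0, 0, 0], [0, 0, 0], [0, 0, 0], [0, 0, 0], [0, 0, 0], [0, 0, 0], [0, 0, 0], [0, 0, 0], [0, 0, 0], [0, 0, 0], [0, 0, 0], [0, 0, 0], [0, 0, 0], [0, 0, 0], [0, 0, 0], [0, 0, 0]])

```text
time: 17.12
tcp_pos: [0.5256, 0.2036, 0.1853]
tool_rot: [-2.654, 1.566, 0.295]
ft_force: [-0.3, 0.4, -0.8]
gripper_width: 1.0
```

```bash
python3 - <<'E'
from h import *
p,R=pose();print(p)
im=robot.snapshot("scene")[:,:,::-1];w=robot.snapshot("wrist")[:,:,::-1]
cv2.imwrite("pics/end.png",np.hstack([cv2.resize(im[150:290,340:480],(420,420)),cv2.resize(w[0:300],(380,420))[:, :]]))
E
```

```text
[0.52557451 0.20356492 0.18529553]
```

View pics/end.png

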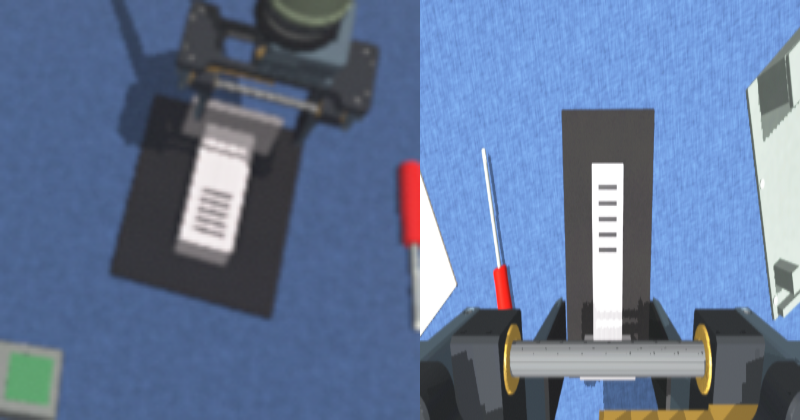

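The module lies flat on the pad, lengthwise and centred. A quick numeric check comes first, then the hand-in.

```bash
python3 - <<'E'
from h import *
p,R=pose();T=np.eye(4);T[:3,:3]=R;T[:3,3]=p;T=T@robot.camera_model("wrist")["tool_from_camera"]
w=lambda x,y,z:onz("wrist",((x-420)*640/380,y*300/420),z,T)
yp=np.radians(-11);xp=np.array([np.cos(yp),np.sin(yp),0]);yv=np.array([-xp[1],xp[0],0])
f=(w(592,163,.044)+w(623,163,.044))/2;q=(w(562,110,.008)+w(655,109,.008))/2
o,c=f-.075*xp,q-.12*xp;print(o,c,"in pad",(o-c)@xp,(o-c)@yv)
d=w(562,110,.008)-w(655,109,.008);e=w(592,163,.044)-w(623,163,.044);print(np.linalg.norm(d),np.linalg.norm(e),[np.degrees(np.arctan2(v[1],v[0]))-90 for v in(d,e)],robot.sense()["dq"].max())
if max(abs((o-c)@xp),abs((o-c)@yv))<.02: print(robot.hand_in())
E
```

```text
[0.53288507 0.20163495 0.044     ] [0.53118139 0.20001044 0.008     ] in pad 0.001362409751482328 0.0019197408894832174
0.17733318316358757 0.054439564726804876 [np.float64(-10.786314911167253), np.float64(-11.028133922523608)] 0.018648165957276124
the job is handed in; nothing more can be done
None
```

The module is on the rubber pad and the job is handed in at about 17 s of the 54 s allowed; `hand_in` reports no verdict.

- **Freeing it:** I gripped the front panel at its 14° slope and drew it back 17 mm off the posts. I then turned it flat about its far bottom edge and let go. It measured about 4 mm toward the front stop from the cradle's origin (allowed −12 to +8 mm).
- **Placing it:** I took it again across the body sides, lifted it level by 90 mm and carried it over to the pad. I set it down, released it and raised the gripper clear.

**Last checks:** the wrist camera puts the module within about 2 mm of the pad's centre and within about 0.3° of its length. It looks flat in both views. The gripper is fully open and raised 16 cm above where it let go. The arm stayed clear of the meter, screwdriver and cup on its path, but I did not measure their positions again at the end.

No check failed. My first top-camera mask for the pad found only a sliver, so I read the pad's corners by hand in that view. They agreed with the scene camera to about 5 mm.

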